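# Close up the wreath maker's chest

## Task

Close up the small plywood craft chest: with the fingertips, push both open drawers fully home, and push the standing lid over and down until it is fully shut, in any order. Only push: do not grip the drawers or the lid, leave the walnuts in the tray under the lid, and do not disturb the red candle, the can or the ribbon spool standing around.

Things in the scene. Friction and masses are not known exactly. Their poses are not given: they have to be found in the camera images.
- chest: Plywood craft chest, fixed to the bench: 140 mm deep (x), 230 wide (y), 100 high without lid. Two drawers side by side (centres at y = +53.5 and -53.5 mm), above them an open tray (inner floor 65 mm above the bench, walls 8 mm, one wall across the middle). Origin at the centre of its underside; the drawer front faces the chest's -x, roughly the robot; z up.
- drawer_left (a joint): Travel of the left (+y) drawer, in m: 0 fully home (front panel flush with the chest's front), growing as it comes out towards the robot; stop at 0 and at 0.065. Starts 0.025 to 0.055 out. Slides along the chest's x axis with about 1.5 N of friction and stays where it is left.
- drawer_right (a joint): Travel of the right (-y) drawer, in m: 0 fully home (front panel flush with the chest's front), growing as it comes out towards the robot; stop at 0 and at 0.065. Starts 0.025 to 0.055 out. Slides along the chest's x axis with about 1.5 N of friction and stays where it is left.
- drawer_left_front (a point): Centre of the outer face of the left (+y) drawer's front panel (102 mm wide, 50 mm high, 10 mm thick, plain but for a flat card holder; its lower edge is 8 mm and its upper edge 58 mm above the bench). Moves with the drawer. Axes as the chest's: +x points into the chest, the way to push; z up.
- drawer_right_front (a point): Centre of the outer face of the right (-y) drawer's front panel (102 mm wide, 50 mm high, 10 mm thick, plain but for a flat card holder; its lower edge is 8 mm and its upper edge 58 mm above the bench). Moves with the drawer. Axes as the chest's: +x points into the chest, the way to push; z up.
- lid (a joint): Angle of the chest's lid, in rad: 0 lying shut on the chest, 1.57 standing upright (stop at 1.6). Starts at 1.2 to 1.5. The stiff hinge holds the lid at any angle; pushing at the free edge takes about 3 to 4 N, and the lid neither falls nor springs back.
- lid_hinge (a point): Hinge line of the lid at mid width: at the chest's back top edge, 70 mm behind its centre (+x) and 100 mm above the bench, axis along the chest's y. Fixed to the chest, axes as the chest's.
- lid_edge (a point): Middle of the lid's free edge, at half thickness. The lid is a plain flat panel, 140 mm from hinge to free edge, 230 wide, 10 thick; shut, its underside is 100 mm and upper face 110 mm above the bench. Turns with the lid: x points from free edge to hinge, z out of the upper (outer) face, which faces away from the robot while the lid stands.
- walnut_a: Walnut, 30 mm wide and 28 mm high, lying loose in the left half of the tray. Origin at its underside. Stays in the tray.
- walnut_b: Walnut, 30 mm wide and 28 mm high, lying loose in the right half of the tray. Origin at its underside. Stays in the tray.
- candle: Red pillar candle, 68 mm diameter, 98 mm high, standing beside the chest. Origin at the centre of its underside, z up; loose, to be left alone.
- can: Drinks can, 66 mm diameter, 100 mm high, standing beside the chest. Origin at the centre of its underside, z up; loose, to be left alone.
- spool: Flat ribbon spool lying on its flange, 72 mm diameter, 36 mm high, beside the chest. Origin at the centre of its underside, z up; loose, to be left alone.
Not all that is in view belongs to the job. Leave any orange look-alike of the walnut_a alone. What is shaped like the walnut_b but turquoise or yellow is not meant.

How it is judged:
By the outcome, as a careful person would: the job done as asked, in the order asked, and still so for the second after the job is handed in, with the robot touching nothing.
It also fails if it takes over 53 s, if anything falls off the work surface, if the arm or the gripper's body presses on something with over 40 N, if the wrist force passes 120 N, or if a joint passes its speed limit or range.

## Robot

A 6-joint arm with a two-finger parallel gripper is mounted at the origin on the work surface. World frame = base frame: x ahead of the robot, y to its left, z up, the work surface at z = 0. Lengths are in m, angles in rad, forces in N, time in s.
With the tool pointing down it reaches from about 0.3 to 0.875 m from the base axis. Payload 6.4 kg.
Tool frame: the origin (TCP) lies between the finger pads, 19 mm behind the fingertips; this is the grasp point; z points along the fingers, y is the line along which they close (so a half turn about z gives the same grasp; the last joint's range is limited). The gripper opens to 85 mm and grips with 20 to 120 N. Pads are 22 mm wide; open, the fingers measure 114 mm over their backs; the gripper's body (76 mm by 85 mm) begins 54 mm behind the grasp point. The pads swing forward as they close: fully open they stand 13 mm farther back than shut.
Start: joints at [-1.54, 0.181, 1.607, -0, 1.354, -0.206], TCP at [0.135, -0.559, 0.25] pointing down, gripper open.
Joint ranges: [-2.99, 2.99], [-0.89, 2.07], [0.3, 2.58], [-1.14, 4.28], [0, 2.63], [-3.12, 3.12]. Speed limits (rad/s): [2.57, 2.57, 3.01, 3.14, 3.14, 3.14].

## Interface

Orientations are given as a unit quaternion [w, x, y, z].
In Python, from bench import ctrl gives the robot as it stands.
- The arm moves only by the tool send_rows, never from a script. Its arguments are lists of equal length, an entry for each row: "dr": the turn, a rotation vector about the tool's x, y, z in units of 6 degrees (1.0 is 6 degrees), a list of three; "xyz": the shift along the tool's x, y, z in cm, a list of three; "jaw": the opening in per cent of the stroke, from 0 (shut) to 100 (fully open). In form: {"dr": [[wx, wy, wz], ...], "xyz": [[dx, dy, dz], ...], "jaw": [jaw, ...]}. A call has exactly 8 rows; each row is the pose to reach, as a shift and turn from the pose commanded when the call began, along the tool's axes at that moment; what a row does not reach only later rows make up. A row lasts 1/8 s, in which the tool goes at most 62.5 mm and 10.7 degrees, less where a joint would pass 70% of its speed; a pose out of reach is approached as far as the arm can. A call with a gripper value outside its range is refused whole. The fingers move at their own pace and stop on an object; the grip force is fixed at half the most. Time passes only in rows, so rows that repeat a pose let the fingers close, or fill a call up. It gives the time, the measured TCP pose, the force, the opening and the grip force at its end, in the units of the state.
- ctrl.get_obs(): the state, without advancing time (a new reading comes with each control period).
- ctrl.camera(name): name is "scene" or "top"; returns the picture (420x560x3 uint8, red, green, blue); there is no depth.
- ctrl.calibration(name): a dict with "camera_matrix" (3x3 intrinsics, pixels), "world_from_camera" (4x4, takes a point from camera to world coordinates). Camera axes: x right, y up, looking along -z (the intrinsics and any distortion apply to the point x, -y, -z); pixel columns grow to the right and rows downward; lengths in m; the calibration is good to about 2 mm. A picture is of the moment at which its call begins. calibration takes no time and is no camera call.
- ctrl.hand_in(): hands the job in; it is judged then, once.
The state is a dict: "time_s": time; "q": joint angles; "dq": joint speeds; "joint_efforts": joint torques, N m; "eef_pos": TCP position; "eef_rot": TCP orientation; "wrist_force": force on the tool from outside, world axes, zero at the start; "torque": the same for the moment, N m; "opening": opening from 0.0 (shut) to 1.0 (fully open); "grasp_force": force on a finger pad.
Only numpy, scipy, OpenCV 4.12 (cv2) and the standard library are available. Lean on these libraries where they do the work, as an engineer would, in place of code of your own. Each camera call takes 0.05 s, during which the arm holds its last target. There are 200 camera calls.

## Working session

There is one attempt and no reset: what is moved stays moved. The work goes in short steps, Python scripts to look and compute and a tool call to move; the robot and the scene stay as the last step left them, time stands still between calls to the robot, and variables do not carry over. Pictures are saved under pics/ and viewed, at most 10 in all, crops included, and the job is handed in when it is done.

Besides the shell and the picture viewer there is one more tool, called as name(argument=value, ...), one argument or row to a line, values as JSON. send_rows: Moves the arm, as the interface text tells. Its arguments: {"type":"object","properties":{"dr":{"type":"array","items":{"type":"array","items":{"type":"number"}}},"xyz":{"type":"array","items":{"type":"array","items":{"type":"number"}}},"jaw":{"type":"array","items":{"type":"number"}}},"required":["dr","xyz","jaw"]}

```bash
mkdir -p pics; ls
python3 - <<'E'
from bench import ctrl
import cv2,numpy as np
for n in("scene","top"):
    cv2.imwrite(f"pics/{n}0.png",ctrl.camera(n)[:,:,::-1]); c=ctrl.calibration(n); print({k:np.round(v,4).tolist() if not isinstance(v,str) else v for k,v in c.items()})
o=ctrl.get_obs();print(o["time_s"],o["eef_pos"],o["eef_rot"],o["opening"])
E
```

```text
pics
{'camera_matrix': [[407.1656, 0.0, 274.8076], [0.0, 407.1656, 210.693], [0.0, 0.0, 1.0]], 'world_from_camera': [[-0.9991, 0.0281, -0.0312, 0.5642], [-0.0416, -0.7609, 0.6475, 0.5974], [-0.0055, 0.6483, 0.7614, 0.7655], [0.0, 0.0, 0.0, 1.0]]}
{'camera_matrix': [[507.4552, 0.0, 279.9381], [0.0, 507.4552, 210.4948], [0.0, 0.0, 1.0]], 'world_from_camera': [[0.0141, 0.9772, -0.2119, 0.3251], [-0.9999, 0.0134, -0.0044, 0.0433], [-0.0014, 0.2119, 0.9773, 1.2786], [0.0, 0.0, 0.0, 1.0]]}
0.1 [ 0.13489947 -0.55846445  0.2491638 ] [-7.97383258e-04  9.92997984e-01  1.18128589e-01  7.13369781e-05] 0.9983837090117107
```

View pics/scene0.png

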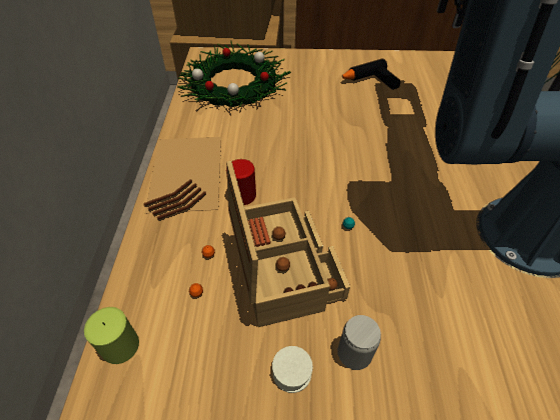

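View pics/top0.png

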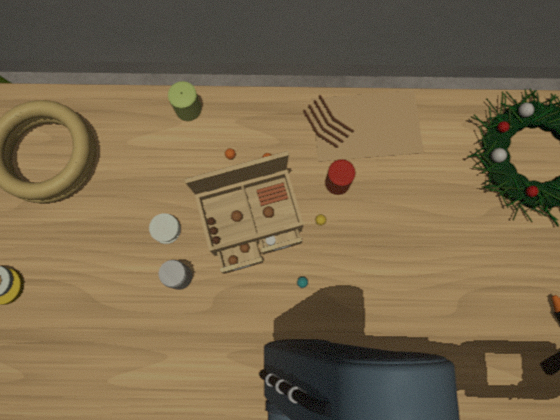

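Scene: the chest is near (280,260) with its lid standing, candle (243,180), can (360,342), spool (292,368). Top: chest (245,215), walnuts (237,215) and (268,212). Orange look-alikes are at (230,153) and (267,157), turquoise at (302,282), yellow at (320,220). Candle (340,173), spool (164,228), can (174,274). I'll check this with one close crop.

Run:
```python
import cv2
a=cv2.imread("pics/top0.png")[140:285,175:360]
cv2.imwrite("pics/tc.png",cv2.resize(a,None,fx=4,fy=4,interpolation=cv2.INTER_CUBIC))
a=cv2.imread("pics/scene0.png")[150:330,215:365]
cv2.imwrite("pics/sc.png",cv2.resize(a,None,fx=3.33,fy=3.33,interpolation=cv2.INTER_CUBIC))
```

```text
(no output)
```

View pics/tc.png

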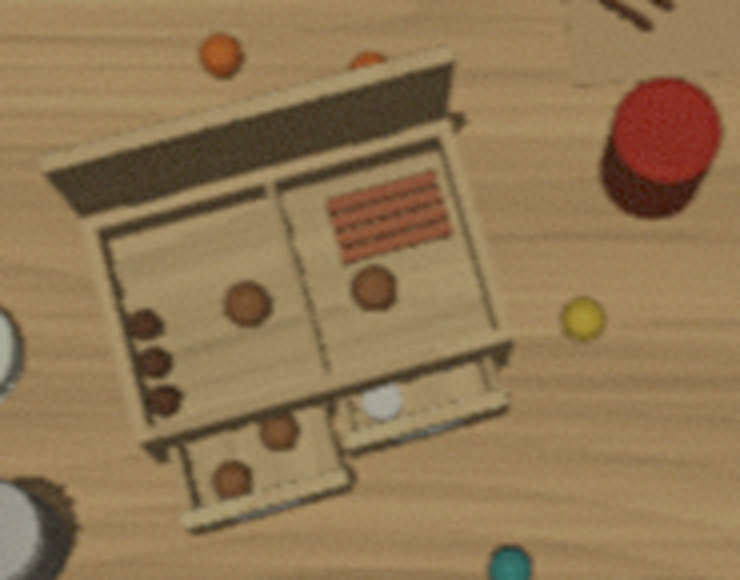

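View pics/sc.png

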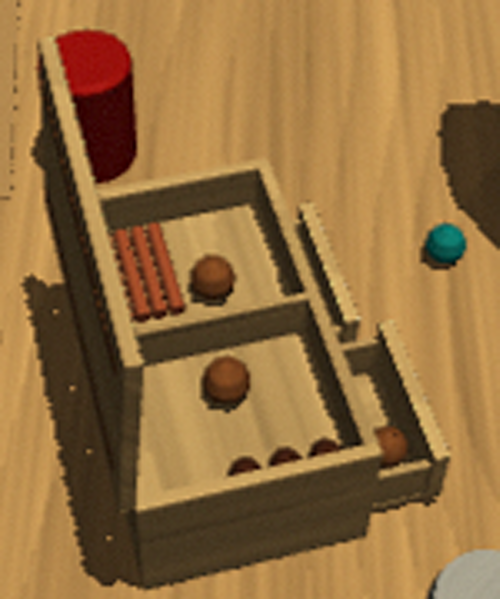

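The crop confirms two walnuts in the tray (crop 247,303 and 374,288), with other contents in the drawers. Front top edge runs (145,442)–(510,345), lid free edge (45,165)–(450,55), left drawer front (188,530)–(350,483), right (345,452)–(508,405).

```bash
cat > h.py <<'E'
import numpy as np
from bench import ctrl
from scipy.spatial.transform import Rotation as R
def ray(n,p,z):
    c=ctrl.calibration(n);K=np.array(c["camera_matrix"]);T=np.array(c["world_from_camera"])
    d=np.linalg.inv(K)@[p[0],p[1],1];d=T[:3,:3]@[d[0],-d[1],-d[2]];o=T[:3,3]
    return o+d*(z-o[2])/d[2]
def tool():
    o=ctrl.get_obs();q=np.array(o["eef_rot"]);return np.array(o["eef_pos"]),R.from_quat(q[[1,2,3,0]]).as_matrix()
E
python3 - <<'E'
from h import *
t=lambda u,v:(175+u/4-.4,140+v/4-.4)
P={k:ray("top",t(*p),z) for k,(p,z) in dict(FL=((143,442),.1),FR=((511,345),.1),BR=((448,130),.1),BL=((83,222),.1),
 dLl=((188,531),.058),dLr=((352,483),.058),dRl=((345,452),.058),dRr=((509,405),.058),can=((-5,530),.1),spool=((-43,352),.036),candle=((667,130),.098)).items()}
for k in P:print(k,P[k].round(4))
ex=(P["BL"]+P["BR"]-P["FL"]-P["FR"]);ey=(P["FL"]+P["BL"]-P["FR"]-P["BR"])
print(np.arctan2(ex[1],ex[0]),np.arctan2(-ey[0],ey[1]),np.linalg.norm(ex)/2,np.linalg.norm(ey)/2)
c=(P["FL"]+P["FR"]+P["BL"]+P["BR"])/4
y=ey/np.linalg.norm(ey);x=np.array([y[1],-y[0],0]);print("c",c,"yaw",np.arctan2(x[1],x[0]))
for k in P:print(k,((P[k]-c)@x).round(4),((P[k]-c)@y).round(4))
# lid angle: scan
for a in np.arange(1.1,1.6,.05):
    z=.105+.14*np.sin(a);print(round(a,2),[(((ray("top",t(*p),z)-c)@x).round(3),((ray("top",t(*p),z)-c)@y).round(3)) for p in((45,165),(450,55))], round(.07-.14*np.cos(a),3))
E
```

```text
FL [0.4837 0.2099 0.1   ]
FR [ 0.5443 -0.0049  0.1   ]
BR [0.6758 0.0338 0.1   ]
BL [0.6156 0.2515 0.1   ]
dLl [0.4361 0.1865 0.058 ]
dLr [0.4663 0.0888 0.058 ]
dRl [0.485  0.0934 0.058 ]
dRr [ 0.515  -0.0055  0.058 ]
can [0.4313 0.2934 0.1   ]
spool [0.547  0.3371 0.036 ]
candle [ 0.6782 -0.0987  0.098 ]
0.2958754134535076 0.2724658612772557 0.13765847533156092 0.22448584456631604
c [0.57982926 0.12258625 0.1       ] yaw 0.2724658612772557
FL -0.0691 0.1099
FR -0.0685 -0.1132
BR 0.0685 -0.1113
BL 0.0691 0.1145
dLl -0.1213 0.1003
dLr -0.1185 -0.002
dRl -0.0992 -0.0025
dRr -0.0969 -0.106
can -0.0971 0.2045
spool 0.0261 0.2154
candle 0.0352 -0.2396
1.1 [(np.float64(0.068), np.float64(0.114)), (np.float64(0.072), np.float64(-0.112))] 0.006
1.15 [(np.float64(0.067), np.float64(0.113)), (np.float64(0.071), np.float64(-0.112))] 0.013
1.2 [(np.float64(0.066), np.float64(0.113)), (np.float64(0.07), np.float64(-0.111))] 0.019
1.25 [(np.float64(0.065), np.float64(0.113)), (np.float64(0.07), np.float64(-0.111))] 0.026
1.3 [(np.float64(0.065), np.float64(0.113)), (np.float64(0.069), np.float64(-0.111))] 0.033
1.35 [(np.float64(0.064), np.float64(0.112)), (np.float64(0.068), np.float64(-0.111))] 0.039
1.4 [(np.float64(0.064), np.float64(0.112)), (np.float64(0.068), np.float64(-0.111))] 0.046
1.45 [(np.float64(0.063), np.float64(0.112)), (np.float64(0.068), np.float64(-0.11))] 0.053
1.5 [(np.float64(0.063), np.float64(0.112)), (np.float64(0.067), np.float64(-0.11))] 0.06
1.55 [(np.float64(0.063), np.float64(0.112)), (np.float64(0.067), np.float64(-0.11))] 0.067
```

```bash
cat >> h.py <<'E'
YAW=.285;C=np.array([.580,.1226,0]);X=np.array([np.cos(YAW),np.sin(YAW),0]);Y=np.array([-X[1],X[0],0])
def to(cx,cy,z):
    p,M=tool();return (100*M.T@(C+X*cx+Y*cy+[0,0,z]-p)).round(2)
def where():
    p,M=tool();d=p-C;return (d@X).round(4),(d@Y).round(4),p[2].round(4),np.arctan2(M[1,0],M[0,0]).round(4)
E
python3 - <<'E'
from h import *
print(where(),to(-.15,-.053,.2),to(-.15,-.053,.061))
b=ray("top",(175+510/4,140+567/4),.015)-C;print("ball",b@X,b@Y)
E
```

```text
(np.float64(-0.6186), np.float64(-0.5284), np.float64(0.2492), np.float64(0.2368)) [ 44.52 -49.74   5.01] [ 44.51 -49.72  18.91]
ball -0.19103638816106466 -0.08153526239732546
```

send_rows(
  dr=[
    [0,0,0],
    [0,0,0],
    [0,0,0],
    [0,0,-0.45],
    [0,0,-0.45],
    [0,0,-0.45],
    [0,0,-0.45],
    [0,0,-0.45],
  ],
  xyz=[
    [4,-4,0],
    [8,-9,0],
    [12,-14,0],
    [16,-18,1],
    [20,-22,2],
    [24,-27,3],
    [28,-31,4],
    [31,-35,5],
  ],
  jaw=[0,0,0,0,0,0,0,0],
)

```text
time_s: 1.1
eef_pos: [0.3547, -0.144, 0.1997]
eef_rot: [0.0, 0.99, 0.142, 0.0]
wrist_force: [0.7, 0.6, 0.3]
opening: -0.005
grasp_force: 0.0
```

Run:
```python
from h import *
print(where(),to(-.14,-.045,.2),to(-.14,-.045,.061))
```

```text
(np.float64(-0.2911), np.float64(-0.1925), np.float64(0.1997), np.float64(0.2844)) [ 15.1  -14.76  -0.03] [ 15.1  -14.76  13.87]
```

send_rows(
  dr=[
    [0,0,0],
    [0,0,0],
    [0,0,0],
    [0,0,0],
    [0,0,0],
    [0,0,0],
    [0,0,0],
    [0,0,0],
  ],
  xyz=[
    [5,-5,0],
    [9,-9,0],
    [12,-12,0],
    [15,-14.8,0],
    [15,-14.8,4],
    [15,-14.8,8],
    [15,-14.8,12],
    [15,-14.8,13.9],
  ],
  jaw=[0,0,0,0,0,0,0,0],
)

```text
time_s: 2.1
eef_pos: [0.4547, 0.0385, 0.0585]
eef_rot: [-0.001, 0.99, 0.142, -0.002]
wrist_force: [0.1, 0.9, -0.1]
opening: -0.001
grasp_force: 0.0
```

Run:
```python
from h import *
import cv2
a=ctrl.camera("top")[140:285,175:360,::-1];b=ctrl.camera("scene")[150:330,215:445,::-1]
a=cv2.resize(a,(440,345),interpolation=2);b=cv2.resize(b,(440,345),interpolation=2)
cv2.imwrite("pics/m1.png",cv2.vconcat([a,b])[:600] if 0 else cv2.hconcat([a[:, :400],b[:,:400]]))
print(where())
```

```text
(np.float64(-0.1442), np.float64(-0.0454), np.float64(0.0586), np.float64(0.2839))
```

View pics/m1.png

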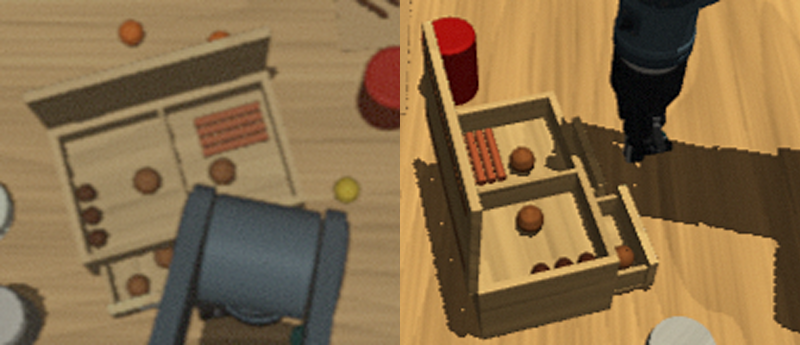

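The shut fingers stand clear in front of the right drawer (scene crop 645,150). Pushing next.

send_rows(
  dr=[
    [0,0,0],
    [0,0,0],
    [0,0,0],
    [0,0,0],
    [0,0,0],
    [0,0,0],
    [0,0,0],
    [0,0,0],
  ],
  xyz=[
    [1,0,-0.2],
    [2,0,-0.2],
    [3,0,-0.2],
    [3.8,0,-0.2],
    [4.6,0,-0.2],
    [5.2,0,-0.2],
    [5.6,0,-0.2],
    [5.8,0,-0.2],
  ],
  jaw=[0,0,0,0,0,0,0,0],
)

```text
time_s: 3.2
eef_pos: [0.5123, 0.0545, 0.0628]
eef_rot: [-0.0, 0.99, 0.142, -0.0]
wrist_force: [-1.4, 0.8, 0.4]
opening: -0.002
grasp_force: 0.8
```

send_rows(
  dr=[
    [0,0,0],
    [0,0,0],
    [0,0,0],
    [0,0,0],
    [0,0,0],
    [0,0,0],
    [0,0,0],
    [0,0,0],
  ],
  xyz=[
    [0.1,0,0],
    [0.2,0,0],
    [0.2,0,0],
    [0.3,0,0],
    [0.3,0,0],
    [0.4,0,0],
    [0.4,0,0],
    [0.4,0,0],
  ],
  jaw=[0,0,0,0,0,0,0,0],
)

```text
time_s: 4.2
eef_pos: [0.5157, 0.0554, 0.0629]
eef_rot: [-0.0, 0.99, 0.142, -0.001]
wrist_force: [-5.4, -1.4, 2.7]
opening: 0.006
grasp_force: 0.4
```

Run:
```python
from h import *
print(where())
```

```text
(np.float64(-0.0806), np.float64(-0.0464), np.float64(0.0629), np.float64(0.2841))
```

send_rows(
  dr=[
    [0,0,0],
    [0,0,0],
    [0,0,0],
    [0,0,0],
    [0,0,0],
    [0,0,0],
    [0,0,0],
    [0,0,0],
  ],
  xyz=[
    [0.1,0,0],
    [0.2,0,0],
    [0.3,0,0],
    [0.3,0,0],
    [0.3,0,0],
    [0.3,0,0],
    [0.3,0,0],
    [0.3,0,0],
  ],
  jaw=[0,0,0,0,0,0,0,0],
)

```text
time_s: 5.2
eef_pos: [0.5155, 0.0561, 0.0618]
eef_rot: [-0.0, 0.99, 0.142, -0.004]
wrist_force: [-13.7, -3.7, 5.0]
opening: 0.002
grasp_force: 0.0
```

Run:
```python
from h import *
print(where())
```

```text
(np.float64(-0.0806), np.float64(-0.0457), np.float64(0.0618), np.float64(0.2851))
```

The force rises with no further travel, so the right drawer is home. Backing off and shifting to the left drawer.

send_rows(
  dr=[
    [0,0,0],
    [0,0,0],
    [0,0,0],
    [0,0,0],
    [0,0,0],
    [0,0,0],
    [0,0,0],
    [0,0,0],
  ],
  xyz=[
    [-2,0,0],
    [-5,0,0],
    [-8,0,0],
    [-8,-2,0],
    [-8,-5,0],
    [-8,-8,0],
    [-8,-9.7,0],
    [-8,-9.7,0],
  ],
  jaw=[0,0,0,0,0,0,0,0],
)

```text
time_s: 6.2
eef_pos: [0.4158, 0.1278, 0.0634]
eef_rot: [0.0, 0.99, 0.142, 0.001]
wrist_force: [-0.1, -0.2, 0.6]
opening: 0.002
grasp_force: 0.0
```

send_rows(
  dr=[
    [0,0,0],
    [0,0,0],
    [0,0,0],
    [0,0,0],
    [0,0,0],
    [0,0,0],
    [0,0,0],
    [0,0,0],
  ],
  xyz=[
    [1,0,0],
    [2,0,0],
    [3,0,0],
    [4,0,0],
    [5,0,0],
    [6,0,0],
    [6.7,0,0],
    [7.2,0,0],
  ],
  jaw=[0,0,0,0,0,0,0,0],
)

```text
time_s: 7.2
eef_pos: [0.4845, 0.1473, 0.0629]
eef_rot: [-0.0, 0.99, 0.142, -0.0]
wrist_force: [-1.8, -1.6, 0.8]
opening: -0.004
grasp_force: 0.8
```

send_rows(
  dr=[
    [0,0,0],
    [0,0,0],
    [0,0,0],
    [0,0,0],
    [0,0,0],
    [0,0,0],
    [0,0,0],
    [0,0,0],
  ],
  xyz=[
    [0.2,0,0],
    [0.4,0,0],
    [0.6,0,0],
    [0.7,0,0],
    [0.8,0,0],
    [0.8,0,0],
    [0.8,0,0],
    [0.8,0,0],
  ],
  jaw=[0,0,0,0,0,0,0,0],
)

```text
time_s: 8.2
eef_pos: [0.4874, 0.1492, 0.0616]
eef_rot: [-0.0, 0.99, 0.142, -0.005]
wrist_force: [-14.3, -3.7, 6.0]
opening: -0.001
grasp_force: 0.0
```

Run:
```python
from h import *
print(where())
```

```text
(np.float64(-0.0813), np.float64(0.0515), np.float64(0.0616), np.float64(0.2853))
```

Left drawer is home too. Next: back out, rise, and cross over the lid.

send_rows(
  dr=[
    [0,0,0],
    [0,0,0],
    [0,0,0],
    [0,0,0],
    [0,0,0],
    [0,0,0],
    [0,0,0],
    [0,0,0],
  ],
  xyz=[
    [-2,0,0],
    [-5,0,-1],
    [-5,0,-6],
    [-5,2,-11],
    [-5,4,-16],
    [-5,5,-21],
    [-5,5,-25],
    [-2,5,-26],
  ],
  jaw=[0,0,0,0,0,0,0,0],
)

```text
time_s: 9.2
eef_pos: [0.488, 0.0957, 0.3275]
eef_rot: [0.001, 0.99, 0.141, 0.004]
wrist_force: [-0.3, 0.4, -0.9]
opening: 0.001
grasp_force: 0.0
```

send_rows(
  dr=[
    [0,0,0],
    [0,0,0],
    [0,0,0],
    [0,0,0],
    [0,0,0],
    [0,0,0],
    [0,0,0],
    [0,0,0],
  ],
  xyz=[
    [4,0,0],
    [8,0,0],
    [12,0,0],
    [16,0,0],
    [20,0,0],
    [23,0,0],
    [23,0,0],
    [23,0,0],
  ],
  jaw=[0,0,0,0,0,0,0,0],
)

```text
time_s: 10.2
eef_pos: [0.7071, 0.1603, 0.3228]
eef_rot: [-0.0, 0.99, 0.142, -0.0]
wrist_force: [-0.3, 0.2, 0.4]
opening: -0.001
grasp_force: 0.0
```

Run:
```python
from h import *
import cv2
cv2.imwrite("pics/m2.png",ctrl.camera("scene")[:,:,::-1])
print(where())
w0=where()
for th in (1.5,1.3,1.1,.9,.7,.5,.35,.2,.1,0):
    r=.122
    x=.07-r*np.cos(th)+.01*np.sin(th)+.011; z=.1+r*np.sin(th)+.01*np.cos(th)+.019
    print(th,round(x,3),round(z,3))
```

```text
(np.float64(0.1324), np.float64(0.0004), np.float64(0.3232), np.float64(0.284))
1.5 0.082 0.241
1.3 0.058 0.239
1.1 0.035 0.232
0.9 0.013 0.221
0.7 -0.006 0.205
0.5 -0.021 0.186
0.35 -0.03 0.17
0.2 -0.037 0.153
0.1 -0.039 0.141
0 -0.041 0.129
```

View pics/m2.png

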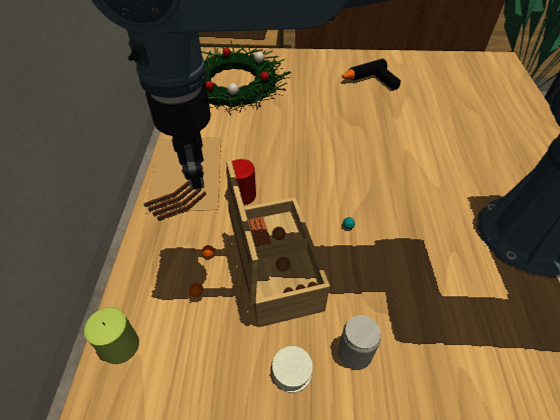

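Both drawers are now shut, and the fingers (195,185) stand behind the lid. Descending, then pushing it over along its arc.

send_rows(
  dr=[
    [0,0,0],
    [0,0,0],
    [0,0,0],
    [0,0,0],
    [0,0,0],
    [0,0,0],
    [0,0,0],
    [0,0,0],
  ],
  xyz=[
    [0,0,3],
    [0,0,6],
    [0,0,8.2],
    [0,0,8.2],
    [-1.5,0,8.2],
    [-3,0,8.2],
    [-4,0,8.2],
    [-5,0,8.2],
  ],
  jaw=[0,0,0,0,0,0,0,0],
)

```text
time_s: 11.25
eef_pos: [0.6596, 0.1461, 0.2425]
eef_rot: [0.0, 0.99, 0.141, 0.001]
wrist_force: [2.2, 1.3, 2.3]
opening: -0.002
grasp_force: 1.8
```

Run:
```python
from h import *
print(where())
```

```text
(np.float64(0.083), np.float64(0.0002), np.float64(0.2425), np.float64(0.2839))
```

Contact is where I predicted. Following the arc from here, with x and z relative to this pose.

send_rows(
  dr=[
    [0,0,0],
    [0,0,0],
    [0,0,0],
    [0,0,0],
    [0,0,0],
    [0,0,0],
    [0,0,0],
    [0,0,0],
  ],
  xyz=[
    [-1.2,0,0.1],
    [-2.4,0,0.2],
    [-3.6,0,0.5],
    [-4.7,0,0.9],
    [-5.8,0,1.4],
    [-6.9,0,2],
    [-7.9,0,2.8],
    [-8.8,0,3.6],
  ],
  jaw=[0,0,0,0,0,0,0,0],
)

```text
time_s: 12.25
eef_pos: [0.5742, 0.1214, 0.2042]
eef_rot: [-0.0, 0.99, 0.141, -0.0]
wrist_force: [3.0, -0.5, 1.4]
opening: -0.001
grasp_force: 1.2
```

Run:
```python
from h import *
print(where())
```

```text
(np.float64(-0.0059), np.float64(0.0004), np.float64(0.2042), np.float64(0.2839))
```

send_rows(
  dr=[
    [0,0,0],
    [0,0,0],
    [0,0,0],
    [0,0,0],
    [0,0,0],
    [0,0,0],
    [0,0,0],
    [0,0,0],
  ],
  xyz=[
    [-0.8,0,1],
    [-1.5,0,1.9],
    [-2,0,2.8],
    [-2.5,0,3.7],
    [-2.9,0,4.7],
    [-3.2,0,5.7],
    [-3.4,0,6.6],
    [-3.5,0,7.2],
  ],
  jaw=[0,0,0,0,0,0,0,0],
)

```text
time_s: 13.25
eef_pos: [0.5412, 0.1118, 0.1323]
eef_rot: [-0.0, 0.99, 0.141, -0.0]
wrist_force: [1.5, 0.5, 1.5]
opening: -0.001
grasp_force: 0.9
```

send_rows(
  dr=[
    [0,0,0],
    [0,0,0],
    [0,0,0],
    [0,0,0],
    [0,0,0],
    [0,0,0],
    [0,0,0],
    [0,0,0],
  ],
  xyz=[
    [0,0,0.1],
    [0,0,0.2],
    [0,0,0.3],
    [0,0,0.4],
    [0,0,0.5],
    [0,0,0.5],
    [0,0,0.5],
    [0,0,0.5],
  ],
  jaw=[0,0,0,0,0,0,0,0],
)

```text
time_s: 14.25
eef_pos: [0.5413, 0.1118, 0.1287]
eef_rot: [0.0, 0.99, 0.142, -0.0]
wrist_force: [-5.9, -0.4, 7.4]
opening: 0.001
grasp_force: 3.7
```

Run:
```python
from h import *
print(where())
```

```text
(np.float64(-0.0401), np.float64(0.0005), np.float64(0.1287), np.float64(0.2841))
```

Height matches a shut lid (0.129). One firmer press, then lift clear and look.

send_rows(
  dr=[
    [0,0,0],
    [0,0,0],
    [0,0,0],
    [0,0,0],
    [0,0,0],
    [0,0,0],
    [0,0,0],
    [0,0,0],
  ],
  xyz=[
    [0,0,0.1],
    [0,0,0.2],
    [0,0,0.3],
    [0,0,0.3],
    [0,0,0.3],
    [0,0,0.3],
    [0,0,0.3],
    [0,0,0.3],
  ],
  jaw=[0,0,0,0,0,0,0,0],
)

```text
time_s: 15.25
eef_pos: [0.5415, 0.1118, 0.1285]
eef_rot: [0.0, 0.99, 0.142, -0.0]
wrist_force: [-14.6, -1.3, 28.5]
opening: 0.001
grasp_force: 14.4
```

send_rows(
  dr=[
    [0,0,0],
    [0,0,0],
    [0,0,0],
    [0,0,0],
    [0,0,0],
    [0,0,0],
    [0,0,0],
    [0,0,0],
  ],
  xyz=[
    [0,0,-2],
    [0,0,-6],
    [0,0,-10],
    [0,0,-14],
    [-4,4,-16],
    [-8,9,-16],
    [-12,14,-16],
    [-16,19,-16],
  ],
  jaw=[0,0,0,0,0,0,0,0],
)

```text
time_s: 16.25
eef_pos: [0.4421, -0.1128, 0.2852]
eef_rot: [0.0, 0.99, 0.142, 0.001]
wrist_force: [1.6, -1.2, -0.2]
opening: 0.003
grasp_force: 0.0
```

send_rows(
  dr=[
    [0,0,0],
    [0,0,0],
    [0,0,0],
    [0,0,0],
    [0,0,0],
    [0,0,0],
    [0,0,0],
    [0,0,0],
  ],
  xyz=[
    [0,4,0],
    [0,8,0],
    [0,12,0],
    [0,16,0],
    [0,18,0],
    [0,18,0],
    [0,18,0],
    [0,18,0],
  ],
  jaw=[0,0,0,0,0,0,0,0],
)

```text
time_s: 17.25
eef_pos: [0.4932, -0.2828, 0.2852]
eef_rot: [-0.0, 0.99, 0.142, 0.0]
wrist_force: [-0.3, 1.0, -0.2]
opening: 0.0
grasp_force: 0.0
```

Run:
```python
from h import *
import cv2
a=ctrl.camera("top")[140:300,140:360,::-1];b=ctrl.camera("scene")[150:400,185:405,::-1]
cv2.imwrite("pics/m3.png",cv2.hconcat([cv2.resize(cv2.copyMakeBorder(x,0,250-x.shape[0],0,0,0),None,fx=1.8,fy=1.8,interpolation=2) for x in (a,b)]))
print(where())
```

```text
(np.float64(-0.1973), np.float64(-0.3649), np.float64(0.2853), np.float64(0.285))
```

View pics/m3.png

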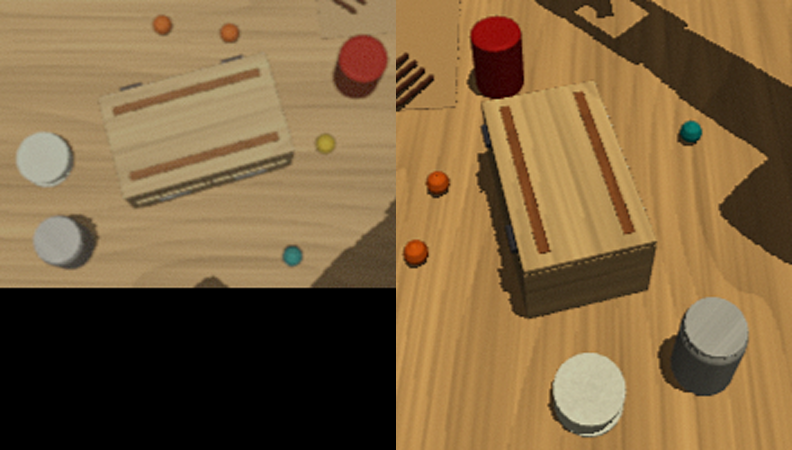

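The lid lies flat (top 200,130), both drawers are flush, and the candle, can and spool have not moved.

```bash
python3 -c "
from bench import ctrl
print(ctrl.hand_in())"
```

```text
the job is handed in; nothing more can be done
None
```

The chest is closed and the job is handed in at about 17 s of the 53 s limit: both drawers were pushed to their stops, the lid is down flat, and the candle, can and spool look unmoved in the last pictures.

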